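# Push a stuck core plug out of a pump sleeve

### The job

The steel sleeve clamped level in the fixture still has its core plug stuck inside. Take the push tool with the long rod (the short one cannot reach), push its rod into the sleeve from the end away from the blue tray, and on through until the plug drops out of the far end into the tray, then draw the rod out and lay the tool back down flat on the bench.

Things in the scene. Friction and masses are not known exactly. Their poses are not given: they have to be found in the camera images.
- pusher_center (a point): Middle of the long push tool's handle, 20 mm above the bench. The handle is an aluminium block 90 long (x) x 24 wide (y) x 40 mm high (z up); a white nylon rod, 14 mm diameter, 130 mm long, stands out of its +x end on the same axis, tip 175 mm from this point. 0.26 kg. A tool with the same handle but a rod only 50 mm long lies nearby: too short.
- sleeve_mouth (a point): Centre of the open mouth of a level, fixed steel tube: axis 90 mm above the bench, 80 mm long, 56 mm outside, 44 mm bore. +x points into the bore to the far end, z up. Grey saddle and base within 60 mm of the axis. Free way in front of the mouth at this height. A brass spring plunger on top half-way along, up to 145 mm above the bench, stays 15 mm or more above the axis.
- plug_center (a point): Centre of the core plug, an off-white cylinder 38 mm in diameter and 36 mm long (x along it), 0.09 kg, lying in the bore about half-way along, held by the spring plunger: takes roughly 4 to 8 N to push. It tips out of the far end once its centre passes the edge.
- tray_in (a point): Centre of the inner floor, 4 mm above the bench, of the fixed blue plastic tray under the sleeve's far end: 160 mm long in x (the sleeve's direction), 130 mm wide in y, 35 mm high, 4 mm walls. The sleeve's far end overhangs its near wall by 12 mm.
There are look-alikes about, which are no part of the job. Of the things shaped like the part that bears tray_in, the blue one is meant.

How it is judged:
By the outcome, as a careful person would: the job done as asked, in the order asked, and still so for the second after the job is handed in, with the robot touching nothing.
It also fails if it takes over 56 s, if anything falls off the work surface, if the arm or the gripper's body presses on something with over 40 N, if the wrist force passes 120 N, or if a joint passes its speed limit or range.

### The arm

A 6-joint arm with a two-finger parallel gripper is mounted at the origin on the work surface. World frame = base frame: x ahead of the robot, y to its left, z up, the work surface at z = 0. Lengths are in m, angles in rad, forces in N, time in s.
With the tool pointing down it reaches from about 0.35 to 0.725 m from the base axis. Payload 4.3 kg.
Tool frame: the origin (TCP) lies midway between the tips of the shut fingers; the grasp point (between the pads) lies 19 mm behind it; z points along the fingers, y is the line along which they close (so a half turn about z gives the same grasp; the last joint's range is limited). The gripper opens to 85 mm and grips with 20 to 120 N. Pads are 22 mm wide; open, the fingers measure 114 mm over their backs; the gripper's body (76 mm by 85 mm) begins 54 mm behind the grasp point. The pads swing forward as they close: fully open they stand 13 mm farther back than shut.
Start: joints at [1.111, 0.377, 0.081, 1.274, 0, 1.46], TCP at [0.197, 0.54, 0.21] pointing down, gripper open.
Joint ranges: [-2.72, 2.72], [-0.84, 1.66], [-1.02, 1.22], [-1.77, 2.12], [-1.37, 1.28], [-3.14, 3.14]. Speed limits (rad/s): [2.57, 2.57, 3.14, 3.14, 3.14, 3.14].

### API

Orientations are given as [roll, pitch, yaw] about the fixed x, y, z axes, in that order (R = Rz(yaw) Ry(pitch) Rx(roll)).
In Python, from workcell import ctrl, eyes, job, finder gives the robot as it stands.
- The arm moves only by the tool carry_out, never from a script. Its argument "steps" is a list of rows, each a list of 3 entries, a list of its own where there are three numbers: the opening, from 0 (shut) to 1 (fully open), then the shift along the tool's x, y, z each as a share of 0.15 m, from -1 to 1, then the turn, a rotation vector about the tool's x, y, z each as a share of 0.5 rad, from -1 to 1. A call has 1 to 12 rows; each row shifts and turns the commanded pose from where the row before left it, along the tool's axes as they then stand; what a row does not reach is not made up. A row lasts 1/10 s, in which the tool goes at most 50 mm and 8.59 degrees, less where a joint would pass 70% of its speed; a pose out of reach is approached as far as the arm can. A call with a number of a shift or a turn outside -1 to 1 is refused whole. A call with a gripper value outside its range is refused whole. The fingers move at their own pace and stop on an object; "newtons" is the grip in N (left out, the last holds). Time passes only in rows, so rows that do not move let the fingers close. It gives the time, the measured TCP pose, the force, the opening and the grip force at its end, in the units of the state.
- ctrl.get_state(): the state, without advancing time (a new reading comes with each control period).
- eyes.grab_frame(name): name is "scene" or "top"; returns a dict with "img" (384x512x3 uint8, blue, green, red), "fx", "fy", "cx", "cy" (pixels), "k1" (the pictures are not rectified: a ray, as slopes to the right and down, at radius r is drawn at 1 + k1 r^2 times it, then the intrinsics apply), "T" (4x4, takes a point from camera to world coordinates). Camera axes: x right, y down, z forward; pixel columns grow to the right and rows downward; lengths in m; the calibration is good to about 2 mm. A picture is of the moment at which its call begins. There is no depth.
- job.hand_in(): hands the job in; it is judged then, once.
Trained networks look in a picture, given as the dict that the camera call returned (one of the last four; its "shot" number tells which), for a name from the list of things; names that differ only in an ending like _2 or _b are one class to them, and where a whole thing is asked for, a point or a joint stands for the part that bears it (a point fixed in the world has none). Each returns a list of dicts, best first, with "score" (0 to 1); they miss things now and then, are a little off and sometimes report something else, mostly with a low value. They report only what shows in the picture. A call takes as long as a camera call. They do not tell look-alikes from the thing itself.
- finder.boxes_of(name, picture): "centre" ([row, column] in pixels, amid what is visible of it).
The state is a dict: "time_s": time; "qpos": joint angles; "joint_vel": joint speeds; "tau": joint torques, N m; "tool_pos": TCP position; "eef_rot": TCP orientation; "force": force on the tool from outside, world axes, zero at the start; "wrist_torque": the same for the moment, N m; "width": opening from 0.0 (shut) to 1.0 (fully open); "grasp_force": force on a finger pad.
Only numpy, scipy, OpenCV 4.12 (cv2) and the standard library are available. Lean on these libraries where they do the work, as an engineer would, in place of code of your own. Each camera call takes 0.05 s, during which the arm holds its last target. There are 200 camera calls.

## Working session

There is one attempt and no reset: what is moved stays moved. The work goes in short steps, Python scripts to look and compute and a tool call to move; the robot and the scene stay as the last step left them, time stands still between calls to the robot, and variables do not carry over. Pictures are saved under pics/ and viewed, at most 10 in all, crops included, and the job is handed in when it is done.

Besides the shell and the picture viewer there is one more tool, called after "Request:" in YAML: its name, and indented under it one key for each argument. carry_out: Moves the arm, as the interface text tells. Its arguments: {"type":"object","properties":{"steps":{"type":"array","items":{"type":"array"}},"newtons":{"type":"number"}},"required":["steps"]}

```bash
mkdir -p pics; ls
cat > h.py <<'E'
import numpy as np, cv2
from workcell import ctrl, eyes, job, finder
def ray(p,uv):
    x=np.array([(uv[0]-p['cx'])/p['fx'],(uv[1]-p['cy'])/p['fy']]); s=x.copy()
    for _ in range(20): s=x/(1+p['k1']*(s@s))
    T=np.array(p['T']); return T[:3,3],T[:3,:3]@np.array([s[0],s[1],1])
def at(p,uv,z):
    o,d=ray(p,uv); return o+d*(z-o[2])/d[2]
def proj(p,X):
    T=np.array(p['T']); c=T[:3,:3].T@(np.array(X)-T[:3,3]); s=c[:2]/c[2]; s=s*(1+p['k1']*(s@s))
    return np.array([s[0]*p['fx']+p['cx'],s[1]*p['fy']+p['cy']])
E
python3 - <<'E'
from h import *
for n in ['top','scene']:
    p=eyes.grab_frame(n); cv2.imwrite(f'pics/{n}0.png',cv2.resize(p['img'],(800,600)))
    print(n,np.round(p['T'],3).tolist(),p['fx'],p['k1'])
    for t,z in [('pusher_center',.02),('sleeve_mouth',.09),('plug_center',.09),('tray_in',.004)]:
        for b in finder.boxes_of(t,p)[:4]:
            r,c=b['centre']; print(t,round(b['score'],2),'uv',round(c),round(r),np.round(at(p,(c,r),z),3))
E
```

```text
pics
top [[0.0, -0.982, 0.189, 0.33], [-1.0, 0.002, 0.013, 0.036], [-0.013, -0.189, -0.982, 0.969], [0.0, 0.0, 0.0, 1.0]] 407.459290618534 -0.1430382839181042
pusher_center 0.82 uv 163 210 [0.468 0.27  0.02 ]
sleeve_mouth 0.91 uv 270 126 [0.649 0.017 0.09 ]
tray_in 0.97 uv 361 260 [ 0.351 -0.198  0.004]
tray_in 0.79 uv 320 126 [ 0.683 -0.111  0.004]
tray_in 0.78 uv 193 280 [0.304 0.197 0.004]
scene [[0.106, 0.821, -0.56, 1.042], [0.994, -0.084, 0.064, -0.025], [0.005, -0.564, -0.826, 0.883], [0.0, 0.0, 0.0, 1.0]] 430.79895058791243 -0.10293699033011285
pusher_center 0.87 uv 357 187 [0.471 0.28  0.02 ]
sleeve_mouth 0.76 uv 256 260 [0.672 0.01  0.09 ]
tray_in 0.72 uv 160 170 [ 0.355 -0.206  0.004]
tray_in 0.66 uv 314 139 [0.291 0.205 0.004]
tray_in 0.6 uv 202 289 [ 0.687 -0.108  0.004]
```

View pics/top0.png

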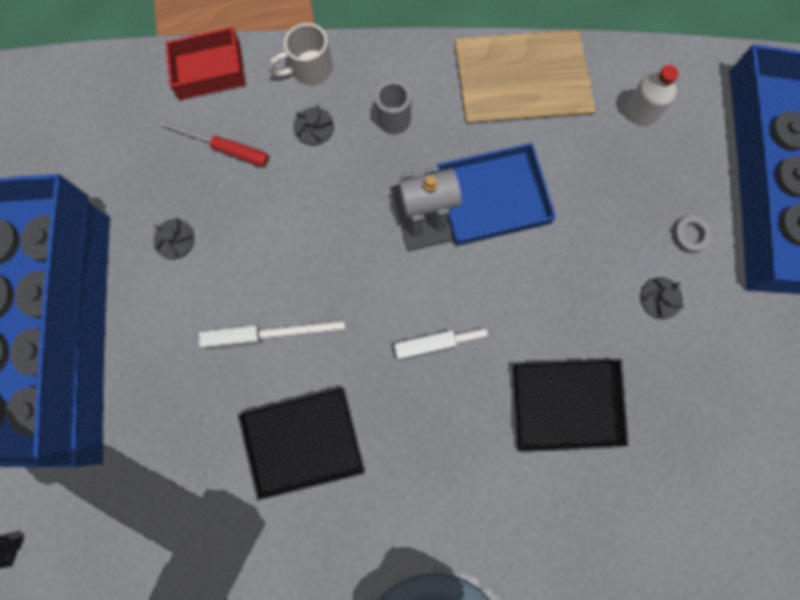

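View pics/scene0.png

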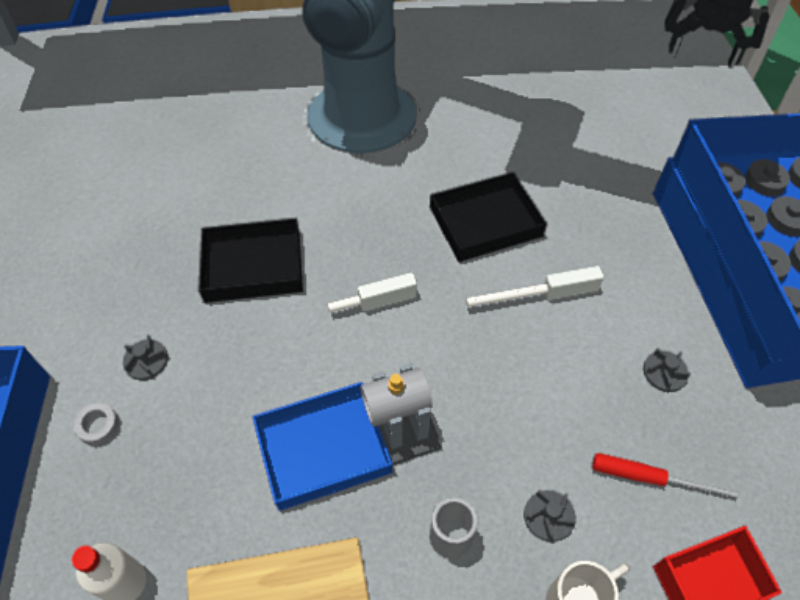

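The top view (800x600 px) shows these candidates:
- **Tools:** the long tool has its handle at (228,336) and rod tip at (345,325). The short tool is at (425,345), and a screwdriver is at (240,150).
- **Sleeve and trays:** the sleeve is at (430,193) with its mouth on the left at about (403,195), opposite the blue tray. The blue tray is at (497,193). Black trays at (300,442) and (570,405), and the red box, are look-alikes.

I choose the long tool at (228,336) and the sleeve's left end.

```bash
cat >> h.py <<'E'
def tool(p,c,tag=''):
    "handle+rod white blob near pixel c -> handle box (z=.04 top face) and rod tip"
    hsv=cv2.cvtColor(p['img'],cv2.COLOR_BGR2HSV); m=((hsv[...,2]>175)&(hsv[...,1]<40)).astype(np.uint8)
    n,l,s,ce=cv2.connectedComponentsWithStats(m)
    i=min((i for i in range(1,n) if s[i,4]>60),key=lambda i:np.hypot(*(ce[i]-c)))
    ys,xs=np.nonzero(l==i); return s[i],np.c_[xs,ys]
E
python3 - <<'E'
from h import *
p=eyes.grab_frame('top')
s,pts=tool(p,(165,212)); print(s)
W=np.array([at(p,q,.03)[:2] for q in pts])
m=W.mean(0); u,sv,v=np.linalg.svd(W-m); d=v[0]*np.sign(-v[0][1]); t=(W-m)@d
print('dir',d,'yaw',np.arctan2(d[1],d[0]),'len',np.ptp(t),'ends',m+d*t.min(),m+d*t.max())
hsv=cv2.cvtColor(p['img'],cv2.COLOR_BGR2HSV)
b=cv2.inRange(hsv,(105,150,60),(125,255,255)); n,l,s,ce=cv2.connectedComponentsWithStats(b)
i=l[126,322]; print('tray',s[i]); 
c=np.argwhere(l==i)[:,::-1]
R=cv2.minAreaRect(np.array([at(p,q,.03)[:2]*1000 for q in c],np.float32)); print(R)
for a,q in [('mouth L top?',(403,195)),('mouthtop',(401,180)),('mouthbot',(406,213)),('plunger',(431,184))]:
    print(a,at(p,np.array(q)*.64,.118 if a!='plunger' else .14))
cr=np.hstack([cv2.resize(p['img'][95:165,235:365],None,fx=3.3,fy=3.3,interpolation=cv2.INTER_CUBIC),cv2.resize(p['img'][180:250,115:225],None,fx=3.3,fy=3.3,interpolation=cv2.INTER_CUBIC)])
cv2.imwrite('pics/crop1.png',cr); print(cr.shape)
E
```

```text
[127 209  37  13 331]
dir [ 0.11645138 -0.99319639] yaw -1.454080129607722 len 0.08817614021350549 ends [0.44959932 0.35441254] [0.45986756 0.26683632]
tray [ 281   93   74   63 2946]
((679.5940551757812, -97.65279388427734), (131.6012420654297, 159.13893127441406), 13.678278923034668)
mouth L top? [0.6429495  0.04368537 0.118     ]
mouthtop [0.66553103 0.04650801 0.118     ]
mouthbot [0.61623064 0.03950015 0.118     ]
plunger [0.65083181 0.00484466 0.14      ]
(231, 792, 3)
```

View pics/crop1.png

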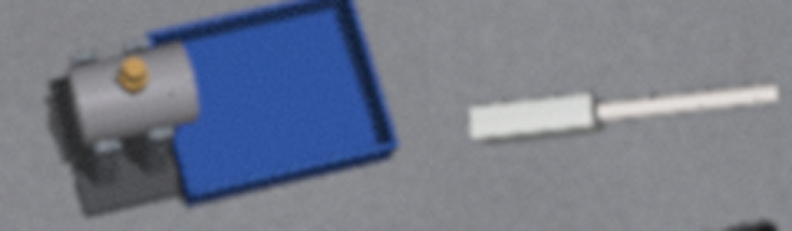

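The crop confirms the long tool on the right, with its handle from (470,122) to (592,115) and rod tip at (778,93). On the left is the sleeve, with its mouth end at about (76,102) facing away from the blue tray.

Run:
```python
from h import *
p=eyes.grab_frame('top')
L=at(p,(258,125.9),.09);R=at(p,(293.2,120.2),.09);print('sleeve',L,R,np.linalg.norm(R-L),np.arctan2(*(R-L)[1::-1]))
for z in(.03,): 
  A=at(p,(127.4,217),.04);B=at(p,(220.8,208.2),.02);d=(B-A)[:2];print('tool',A,B,np.linalg.norm(d),np.arctan2(d[1],d[0]), 'ctr',A[:2]+d/np.linalg.norm(d)*.045,B[:2]-d/np.linalg.norm(d)*.175)
q=eyes.grab_frame('scene')
cr=np.hstack([cv2.resize(q['img'][225:300,225:295],None,fx=5,fy=5,interpolation=cv2.INTER_CUBIC),cv2.resize(q['img'][165:240,290:375],None,fx=5,fy=5,interpolation=cv2.INTER_CUBIC)])
cv2.imwrite('pics/crop2.png',cr); print(cr.shape)
import json
s=ctrl.get_state();print(s['tool_pos'],s['eef_rot'],s['width'],s['time_s'])
# overlay check points in scene
for X in ([.4552,.3109,.04],[.452,.265,.02],B,L,R,L+[0,0,.028]): print(np.round(proj(q,X),1))
```

```text
sleeve [0.65058549 0.04374696 0.09      ] [ 0.66419885 -0.03664437  0.09      ] 0.08153581508822316 -1.4030490624237641
tool [0.44810624 0.3497367  0.04      ] [0.47210423 0.13220309 0.02      ] 0.2188533124492288 -1.4609220954744415 ctr [0.45304064 0.30500805] [0.4529149  0.30614782]
(375, 775, 3)
[0.19708779 0.54024047 0.2099638 ] [3.14141415e+00 4.02483955e-05 2.79178234e+00] 1.0010662430556378 0.65
[369.8 176.4]
[349.9 181.6]
[298.2 192.8]
[271.5 249.3]
[232.7 259. ]
[271.9 243. ]
```

View pics/crop2.png

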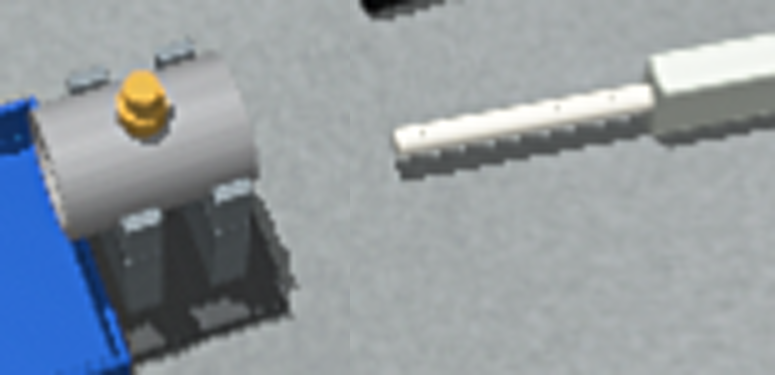

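```bash
cat >> h.py <<'E'
def draw(m,yaw,name,off=None):
    d=np.array([np.cos(yaw),np.sin(yaw),0]);n=np.array([-d[1],d[0],0]);o=[]
    for v,(r0,r1,c0,c1),k in (('top',(95,165,235,365),3.3),('scene',(220,325,155,295),3.5)):
        p=eyes.grab_frame(v); im=cv2.resize(p['img'][r0:r1,c0:c1],None,fx=k,fy=k,interpolation=cv2.INTER_CUBIC)
        f=lambda X:((proj(p,X)-[c0-.5,r0-.5])*k).round().astype(np.int32)
        m3=np.array([m[0],m[1],.09]); a=np.linspace(0,2*np.pi,49)
        for s in (0,.08):
            cv2.polylines(im,[np.array([f(m3+d*s+.028*(n*np.cos(t)+np.array([0,0,1])*np.sin(t))) for t in a])],True,(0,0,255),1)
        c=m3+d*.148
        cv2.polylines(im,[np.array([f(np.r_[(c+d*x*.08+n*y*.065)[:2],.035]) for x,y in ((1,1),(1,-1),(-1,-1),(-1,1))])],True,(0,255,255),1)
        P=m3+d*.04; cv2.circle(im,tuple(int(v) for v in f(P+[0,0,.055])),3,(0,255,0),1)
        o.append(im)
    h=max(i.shape[0] for i in o); o=[cv2.copyMakeBorder(i,0,h-i.shape[0],0,0,cv2.BORDER_CONSTANT) for i in o]
    im=np.hstack(o); print(im.shape)
    cv2.imwrite(name,cv2.resize(im,None,fx=min(1,800/im.shape[1]),fy=min(1,800/im.shape[1])))
E
python3 -c "
from h import *
draw((.648,.045),-1.333,'pics/ov.png')"
```

```text
(368, 919, 3)
```

View pics/ov.png

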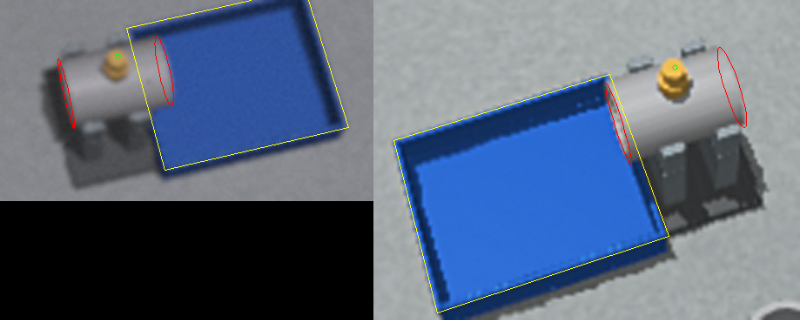

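The overlay fits in both views: sleeve mouth at (0.648, 0.045), yaw -1.333. Tool centre is (0.453, 0.3055), yaw -1.461. First I move clear of the left-hand bin, then turn.

Request:
carry_out:
  steps:
    - [1,[-0.143,-0.22,0],[0,0,0]]
    - [1,[-0.143,-0.22,0],[0,0,0]]
    - [1,[-0.143,-0.22,0],[0,0,0]]
    - [1,[-0.143,-0.22,0],[0,0,0]]
    - [1,[-0.143,-0.22,0],[0,0,0]]
    - [1,[-0.143,-0.22,0],[0,0,0]]
    - [1,[0,0,0],[0,0,0.278]]
    - [1,[0,0,0],[0,0,0.278]]
    - [1,[0,0,0],[0,0,0.278]]
    - [1,[0,0,0],[0,0,0.278]]
    - [1,[0,0,0],[0,0,0.278]]
    - [1,[0,0,0],[0,0,0.278]]

```text
time_s: 1.95
tool_pos: [0.2502, 0.3101, 0.2101]
eef_rot: [3.141, -0.0, 1.952]
force: [0.9, -0.5, 0.2]
width: 1.002
grasp_force: 0.0
```

Request:
carry_out:
  steps:
    - [1,[0,0,0],[0,0,0.277]]
    - [1,[0,0,0],[0,0,0.277]]
    - [1,[-0.03,0.224,0.11],[0,0,0]]
    - [1,[-0.03,0.224,0.11],[0,0,0]]
    - [1,[-0.03,0.224,0.11],[0,0,0]]
    - [1,[-0.03,0.224,0.11],[0,0,0]]
    - [1,[-0.03,0.224,0.11],[0,0,0]]
    - [1,[-0.03,0.224,0.11],[0,0,0]]
    - [1,[0,0,0],[0,0,0]]
    - [1,[0,0,0],[0,0,0]]

```text
time_s: 2.95
tool_pos: [0.4533, 0.305, 0.1103]
eef_rot: [-3.14, 0.0, 1.68]
force: [0.3, 0.0, -0.2]
width: 1.003
grasp_force: 0.0
```

Run:
```python
from h import *
q=eyes.grab_frame('scene'); im=cv2.resize(q['img'][110:230,270:430],None,fx=4.5,fy=4.5,interpolation=cv2.INTER_CUBIC)
d=np.array([np.cos(-1.461),np.sin(-1.461)]);n=np.array([-d[1],d[0]]);c=np.array([.453,.3055])
cv2.polylines(im,[np.array([((proj(q,np.r_[c+d*x*.045+n*y*.012,.04])-[269.5,109.5])*4.5).astype(np.int32) for x,y in((1,1),(1,-1),(-1,-1),(-1,1))])],True,(0,0,255),1)
cv2.imwrite('pics/grasp.png',im)
```

```text
(no output)
```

View pics/grasp.png

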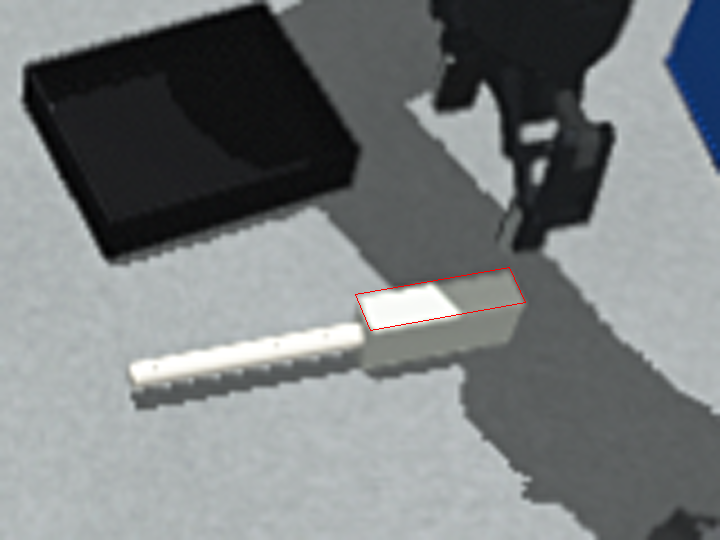

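The handle outline fits at crop (440,300), and the fingers are above it. Going down and gripping.

Request:
carry_out:
  steps:
    - [1,[0,0,0.167],[0,0,0]]
    - [1,[0,0,0.167],[0,0,0]]
    - [1,[0,0,0.167],[0,0,0]]
    - [1,[0,0,0.1],[0,0,0]]
    - [1,[0,0,0.067],[0,0,0]]
    - [1,[0,0,0],[0,0,0]]
    - [0,[0,0,0],[0,0,0]]
    - [0,[0,0,0],[0,0,0]]
    - [0,[0,0,0],[0,0,0]]
    - [0,[0,0,0],[0,0,0]]
    - [0,[0,0,0],[0,0,0]]
    - [0,[0,0,0],[0,0,0]]
  newtons: 80

```text
time_s: 4.2
tool_pos: [0.454, 0.3057, 0.0117]
eef_rot: [3.14, -0.001, 1.681]
force: [-1.7, -0.5, 6.2]
width: 0.245
grasp_force: 78.7
```

Request:
carry_out:
  steps:
    - [0,[0,0,-0.08],[0,0,0]]
    - [0,[0,0,-0.133],[0,0,0]]
    - [0,[0,0,-0.133],[0,0,0]]
    - [0,[0,0,-0.12],[0,0,-0.128]]
    - [0,[0,0,0],[0,0,-0.128]]
    - [0,[-0.125,0.17,0],[0,0,0]]
    - [0,[-0.125,0.17,0],[0,0,0]]
    - [0,[-0.125,0.17,0],[0,0,0]]
    - [0,[-0.125,0.17,0],[0,0,0]]
    - [0,[-0.125,0.17,0],[0,0,0]]
    - [0,[0,0,0],[0,0,0]]
    - [0,[0,0,0],[0,0,0]]

```text
time_s: 5.4
tool_pos: [0.5994, 0.2438, 0.0803]
eef_rot: [-3.14, -0.0, 1.808]
force: [-0.2, -0.1, -2.0]
width: 0.246
grasp_force: 79.3
```

```bash
cat >> h.py <<'E'
def look(name,tip_s=-.03):
    m=np.array([.648,.045,.09]);d=np.array([np.cos(-1.333),np.sin(-1.333),0]);o=[]
    for v,(r0,r1,c0,c1),k in (('top',(85,195,165,355),2.1),('scene',(195,310,170,365),2.05)):
        p=eyes.grab_frame(v); im=cv2.resize(p['img'][r0:r1,c0:c1],None,fx=k,fy=k,interpolation=cv2.INTER_CUBIC)
        f=lambda X:tuple(int(round(a)) for a in (proj(p,X)-[c0-.5,r0-.5])*k)
        cv2.line(im,f(m-d*.16),f(m),(0,0,255),1); cv2.circle(im,f(m+d*tip_s),3,(0,160,0),1); o.append(im)
    h=max(i.shape[0] for i in o); o=[cv2.copyMakeBorder(i,0,h-i.shape[0],0,0,cv2.BORDER_CONSTANT) for i in o]
    im=np.hstack(o)[:, :800]; cv2.imwrite(name,im)
E
python3 -c "
from h import *
look('pics/pre.png');s=ctrl.get_state();print(s['tool_pos'],s['eef_rot'],s['force'])"
```

```text
[0.59816183 0.244507   0.08037702] [-3.13982256e+00 -3.30654945e-04  1.80925129e+00] [-0.25628115  0.7152222  -3.59915372]
```

View pics/pre.png

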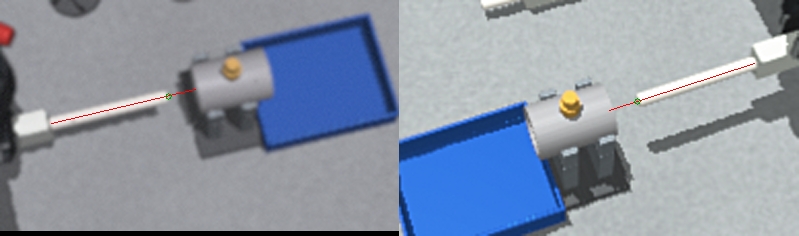

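The rod lies on the sleeve axis in both views, with its tip at (168,96) in the top crop, 30 mm before the mouth. Pushing in slowly.

Request:
carry_out:
  steps:
    - [0,[-0.1,0,0],[0,0,0]]
    - [0,[-0.1,0,0],[0,0,0]]
    - [0,[-0.1,0,0],[0,0,0]]
    - [0,[-0.04,0,0],[0,0,0]]
    - [0,[-0.04,0,0],[0,0,0]]
    - [0,[-0.04,0,0],[0,0,0]]
    - [0,[-0.04,0,0],[0,0,0]]
    - [0,[-0.04,0,0],[0,0,0]]
    - [0,[-0.04,0,0],[0,0,0]]

```text
time_s: 6.4
tool_pos: [0.6187, 0.1651, 0.0807]
eef_rot: [3.141, 0.001, 1.809]
force: [-0.0, 0.2, -1.8]
width: 0.249
grasp_force: 79.4
```

Request:
carry_out:
  steps:
    - [0,[-0.04,0,0],[0,0,0]]
    - [0,[-0.04,0,0],[0,0,0]]
    - [0,[-0.04,0,0],[0,0,0]]
    - [0,[-0.04,0,0],[0,0,0]]
    - [0,[-0.04,0,0],[0,0,0]]
    - [0,[-0.04,0,0],[0,0,0]]
    - [0,[0,0,0],[0,0,0]]
    - [0,[0,0,0],[0,0,0]]
    - [0,[0,0,0],[0,0,0]]

```text
time_s: 7.3
tool_pos: [0.627, 0.1309, 0.0806]
eef_rot: [3.142, -0.0, 1.809]
force: [0.7, 0.2, -2.3]
width: 0.246
grasp_force: 79.3
```

```bash
python3 -c "
from h import *
look('pics/push.png',.087);s=ctrl.get_state();print(s['tool_pos'],s['eef_rot'],s['force'])"
```

```text
[0.6269504  0.13096553 0.08059144] [-3.14156969e+00 -1.74898058e-04  1.80922217e+00] [-0.11441682  0.58094176 -3.80112579]
```

View pics/push.png

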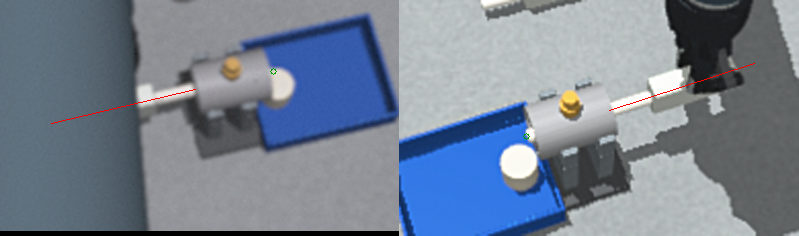

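The plug is in the blue tray, at (518,168) in the scene crop, with the rod tip showing at the far end. Drawing the rod out.

Request:
carry_out:
  steps:
    - [0,[0.1,0,0],[0,0,0]]
    - [0,[0.2,0,0],[0,0,0]]
    - [0,[0.2,0,0],[0,0,0]]
    - [0,[0.2,0,0],[0,0,0]]
    - [0,[0.2,0,0],[0,0,0]]
    - [0,[0.1,0,0],[0,0,0]]
    - [0,[0.08,-0.17,0],[0,0,0]]
    - [0,[0.08,-0.17,0],[0,0,0]]
    - [0,[0.08,-0.17,0],[0,0,0]]
    - [0,[0.08,-0.17,0],[0,0,0]]
    - [0,[0.08,-0.17,0],[0,0,0]]
    - [0,[0,0,0],[0,0,0.256]]

```text
time_s: 8.6
tool_pos: [0.4489, 0.3048, 0.0802]
eef_rot: [-3.137, 0.001, 1.68]
force: [0.7, -0.0, -2.8]
width: 0.249
grasp_force: 79.5
```

Request:
carry_out:
  steps:
    - [0,[0,0,0],[0,0,0]]
    - [0,[0,0,0.133],[0,0,0]]
    - [0,[0,0,0.133],[0,0,0]]
    - [0,[0,0,0.067],[0,0,0]]
    - [0,[0,0,0.04],[0,0,0]]
    - [0,[0,0,0.027],[0,0,0]]
    - [0,[0,0,0.02],[0,0,0]]
    - [0,[0,0,0],[0,0,0]]
    - [0,[0,0,0],[0,0,0]]

```text
time_s: 9.5
tool_pos: [0.4541, 0.3049, 0.0181]
eef_rot: [3.141, -0.0, 1.681]
force: [-0.1, -0.0, -2.9]
width: 0.245
grasp_force: 79.5
```

Request:
carry_out:
  steps:
    - [0,[0,0,0.02],[0,0,0]]
    - [0,[0,0,0.013],[0,0,0]]
    - [0,[0,0,0.013],[0,0,0]]
    - [0,[0,0,0],[0,0,0]]
    - [0,[0,0,0],[0,0,0]]

```text
time_s: 10.0
tool_pos: [0.4537, 0.3048, 0.0117]
eef_rot: [3.141, -0.0, 1.681]
force: [-3.1, -2.2, 5.3]
width: 0.247
grasp_force: 80.5
```

Same height and force as at the grasp, so the tool is on the bench. Releasing and rising.

Request:
carry_out:
  steps:
    - [0.4,[0,0,0],[0,0,0]]
    - [0.7,[0,0,0],[0,0,0]]
    - [1,[0,0,0],[0,0,0]]
    - [1,[0,0,0],[0,0,0]]
    - [1,[0,0,0],[0,0,0]]
    - [1,[0,0,-0.1],[0,0,0]]
    - [1,[0,0,-0.2],[0,0,0]]
    - [1,[0,0,-0.25],[0,0,0]]
    - [1,[0,0,-0.25],[0,0,0]]
    - [1,[0,0,-0.2],[0,0,0]]
    - [1,[0,0,0],[0,0,0]]
    - [1,[0,0,0],[0,0,0]]

```text
time_s: 11.2
tool_pos: [0.4543, 0.305, 0.1613]
eef_rot: [3.14, -0.001, 1.681]
force: [0.4, -0.0, -0.6]
width: 0.999
grasp_force: 0.0
```

```bash
python3 -c "
from h import *
p=eyes.grab_frame('scene');cv2.imwrite('pics/end.png',cv2.resize(p['img'][110:340,120:430],None,fx=2.5,fy=2.5,interpolation=cv2.INTER_CUBIC))
s=ctrl.get_state();print(s['time_s'],s['tool_pos'],s['force'],s['width'])"
```

```text
11.25 [0.45330557 0.30450285 0.16003596] [ 0.23100692  0.30314898 -1.34556484] 1.004408565753123
```

View pics/end.png

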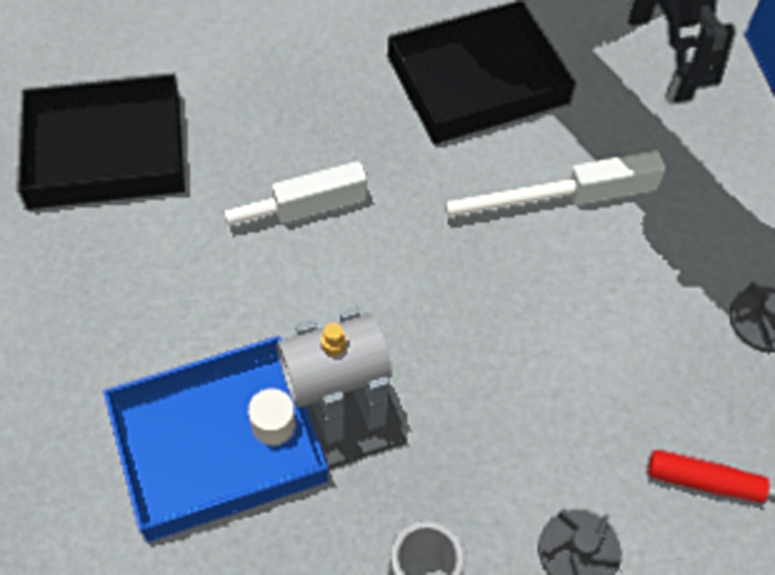

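The plug stands in the blue tray at (272,417), the tool lies flat at (555,190), and the gripper is clear.

```bash
python3 -c "
from h import *
print(job.hand_in())"
```

```text
the job is handed in; nothing more can be done
None
```

The job is handed in at about 11 s: the long tool pushed the plug out into the blue tray, the rod was drawn back out, and the tool lies flat on the bench with the gripper clear; no verdict came back.

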